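Free the pawl and bring the jigger arm down over the mould

ROBOT

A 7-joint arm with a two-finger parallel gripper is mounted at the origin on the work surface. World frame = base frame: x ahead of the robot, y to its left, z up, the work surface at z = 0. Lengths are in mm, angles in degrees, forces in N, time in s.
With the tool pointing down it reaches from about 425 to 875 mm from the base axis. Payload 9.9 kg.
Tool frame: the origin (TCP) lies at the very end of the fingers, on their centre line; the grasp point (between the pads) lies 19 mm behind it; z points along the fingers, y is the line along which they close (so a half turn about z gives the same grasp; the last joint's range is limited). The gripper opens to 85 mm and grips with 20 to 120 N. Pads are 22 mm wide; open, the fingers measure 114 mm over their backs; the gripper's body (76 mm by 85 mm) begins 54 mm behind the grasp point. The pads swing forward as they close: fully open they stand 13 mm farther back than shut.
Start: joints at [64.813, 32.985, 1.427, 82.34, -0.859, 64.687, -3.237], TCP at [235.134, -632.725, 231.289] pointing down, gripper open.
Joint ranges: [-157.87, 157.87], [-19.46, 123.44], [-87.15, 90], [11.01, 140.99], [-62.26, 242.26], [9.8, 113.94], [-161.44, 161.44]. Speed limits (degrees/s): [127.2, 127.2, 172.46, 172.46, 180, 180, 180].

INTERFACE

Orientations are given as a 3x3 rotation matrix whose columns are the frame's x, y, z axes.
In Python, from workcell import ctrl gives the robot as it stands. The module is installed in compiled form; this text tells all that it offers.
- The arm moves only by the shell command python3 -m pendant 'ROWS' [FORCE]. ROWS is text: rows parted by semicolons, each of 7 numbers parted by spaces: the turn, a rotation vector about the tool's x, y, z in units of 6 degrees (1.0 is 6 degrees), then the shift along the tool's x, y, z in units of 40 mm (1.0 is 40 mm), then the opening, from 0 (shut) to 1 (fully open). In form: wx wy wz dx dy dz hand; .... A call has 1 to 12 rows; each row is the pose to reach, as a shift and turn from the pose commanded when the call began, along the tool's axes at that moment; what a row does not reach only later rows make up. A row lasts 1/12 s, in which the tool goes at most 41.7 mm and 7.16 degrees, less where a joint would pass 70% of its speed; a pose out of reach is approached as far as the arm can. A call with a gripper value outside its range is refused whole. The fingers move at their own pace and stop on an object; FORCE is the grip in N (left out, the last holds). Time passes only in rows, so rows that repeat a pose let the fingers close. It gives the time, the measured TCP pose, the force, the opening and the grip force at its end, in the units of the state.
- ctrl.state(): the state, without advancing time (a new reading comes with each control period).
- ctrl.snapshot(name): name is "scene" or "top"; returns (picture, depth): 480x640x3 uint8, red, green, blue; 480x640 float32, mm along the optical axis (not along the pixel's ray), 0 where there is no reading.
- ctrl.calibration(name): a dict with "camera_matrix" (3x3 intrinsics, pixels), "rvec" (rotation vector, rad) and "tvec" (3), from world to camera coordinates, as OpenCV has them. Camera axes: x right, y down, z forward; pixel columns grow to the right and rows downward; lengths in mm; the calibration is good to about 2 mm. A picture is of the moment at which its call begins. calibration takes no time and is no camera call.
- ctrl.close_job(): hands the job in; it is judged then, once.
The state is a dict: "time_s": time; "q": joint angles; "qd": joint speeds; "joint_efforts": joint torques, N m; "tool_pos": TCP position; "eef_rot": TCP orientation; "contact_force": force on the tool from outside, world axes, zero at the start; "moment": the same for the moment, N m; "opening": opening from 0.0 (shut) to 1.0 (fully open); "grasp_force": force on a finger pad.
Only numpy, scipy, OpenCV 4.12 (cv2) and the standard library are available. Lean on these libraries where they do the work, as an engineer would, in place of code of your own. Each camera call takes 0.05 s, during which the arm holds its last target. There are 200 camera calls.

TASK

Bring the raised profile arm of the bench jigger down over the plaster mould: press the red thumb pad until its pawl is free of the toothed quadrant, then push the arm down with the pad held pressed, steadily and without slamming or forcing it, until the arm sits fully down on its stop. Then let go, so that the pawl springs back in, and move clear. Everything is done by pressing from above: lift and carry nothing, and leave the mould, jar, disc and cup where they are.

Things in the scene. Friction and masses are not known exactly. Their poses are not given: they have to be found in the camera images.
- jigger: bench jigger (plate-forming machine), fixed, placed anew each time: green base plate 200 x 420 x 12 mm, round wheel head 172 mm across holding the mould, a two-plate column, and a steel quadrant with ratchet teeth beside the arm, away from the robot, up to 270 mm high. Origin on the bench under the wheel head's centre; +y points from the column to the arm's grip (robot's left), +z up
- pivot_axis (a point): the arm's pivot, 200 mm from the wheel-head centre towards the machine's -y and 125 mm above the bench. The pivot axis is horizontal, along the machine's x
- profile_arm (a joint): angle of the arm above level, rad: 0 = down on its stop; starts 0.34 to 0.50, limit 0.62. Aluminium bar along machine +y, black grip 28 mm thick 285 to 395 mm from the pivot, counterweight behind. Balanced; stays where left (pivot friction 2.6 N m, 8 N at the pad). With the pawl in, it can rise but not go down; tooth pitch 0.085 rad, so it may sink up to one pitch when first pushed
- pawl_lever (a joint): angle of the red pawl lever on the arm, rad: 0 = sprung in between the teeth (up to 0.12 while its stud rides on a tooth), 0.13 = clear of the teeth, 0.19 = pressed right down to its limit. Its pin is on the arm's centre line, 160 mm from the pivot; the full press is 32 mm at the pad, square to the arm. Spring 3 N at the pad at first, 5 N pressed down; springs back when let go
- pad_top (a point): centre of the top face of the red thumb pad, the pawl lever's end above the grip; pad 32 mm wide, 56 mm long (along the arm), 7 mm thick. Unpressed, it lies 170 mm outward of the pawl pin (330 mm of the pivot) and 56 mm square above the arm's centre line. Starts 260 to 340 mm above the bench, ends at 180 mm (150 mm while pressed); swings with the arm about the pivot
- grip_end (a point): centre of the ball at the end of the black grip, 398 mm from the pivot on the arm's centre line
- mould: white plaster plate mould, a low round hump 149 mm across, 40 mm high, 0.85 kg, seated loose in the wheel head; origin centre of its underside, 48 mm above the bench. Leave alone
- glaze_jar: small glaze jar with blue cap, 48 mm across, 75 mm high; origin centre of its underside. Leave alone
- glazed_disc: cream glazed test disc with a green spot, 60 mm across, 12 mm thick; origin centre of its underside. Leave alone
- bisque_cup: terracotta cup without handle, 68 mm across the rim, 62 mm high; origin centre of its underside. Leave alone

How it is judged:
By the outcome, as a careful person would: the job done as asked, in the order asked, and still so for the second after the job is handed in, with the robot touching nothing.
It also fails if it takes over 35 s, if anything falls off the work surface, if the arm or the gripper's body presses on something with over 40 N, if the wrist force passes 120 N, or if a joint passes its speed limit or range.

## Working session

There is one attempt and no reset: what is moved stays moved. The work goes in short steps, Python scripts to look and compute and a shell command to move; the robot and the scene stay as the last step left them, time stands still between calls to the robot, and variables do not carry over. Pictures are saved under pics/ and viewed, at most 10 in all, crops included, and the job is handed in when it is done.

```bash
mkdir -p pics
cat > h.py <<'E'
import numpy as np, cv2
from workcell import ctrl
def cam(n):
    c=ctrl.calibration(n); K=np.array(c["camera_matrix"],float); R=cv2.Rodrigues(np.array(c["rvec"],float))[0]; t=np.array(c["tvec"],float).ravel()
    return K,R,t
def world(n,depth):
    K,R,t=cam(n); v,u=np.mgrid[:480,:640]
    p=np.stack([(u-K[0,2])/K[0,0]*depth,(v-K[1,2])/K[1,1]*depth,depth],-1)
    return (p-t)@R
E
python3 - <<'E'
from h import *
ims=[]
for n in("scene","top"):
    im,d=ctrl.snapshot(n); W=world(n,d)
    cv2.imwrite(f"pics/{n}0.png",im[:,:,::-1])
    hsv=cv2.cvtColor(im,cv2.COLOR_RGB2HSV)
    m=((hsv[...,0]<6)|(hsv[...,0]>174))&(hsv[...,1]>150)&(hsv[...,2]>80)
    k,l,s,c=cv2.connectedComponentsWithStats(m.astype(np.uint8))
    for i in range(1,k):
        if s[i,4]>40:
            mm=(l==i)&(d>0); print(n,s[i],c[i].round(),np.median(W[mm],0).round(1),W[mm].min(0).round(),W[mm].max(0).round())
    K,R,t=cam(n); print(n,"cam at",(-R.T@t).round())
s=ctrl.state(); print(s["time_s"],s["tool_pos"],np.round(s["eef_rot"],3),s["contact_force"],s["opening"])
E
```

```text
scene [225 149 104  34 640] [293. 160.] [522.2 -35.1 309.5] [ 492. -183.  200.] [555.   7. 331.]
scene cam at [1052.  281. 1045.]
top [365 241  81  18 332] [401. 249.] [ 536.6 -101.6  265.5] [ 516. -184.  203.] [552. -46. 307.]
top [331 251  35  23 652] [348. 262.] [507.7 -19.3 318.2] [490. -46. 304.] [526.   6. 330.]
top [512 276  11  10  93] [517. 280.] [ 495.6 -362.9   73.2] [ 486. -373.   65.] [ 504. -352.   78.]
top cam at [ 449.    3. 1043.]
0.1 [ 234.98356741 -632.33712181  230.54340636] [[ 0.937  0.348 -0.001]
 [ 0.348 -0.937  0.001]
 [-0.    -0.001 -1.   ]] [ 0.28120469 -0.61771703  0.10606063] 0.9995021014935603
```

View pics/scene0.png

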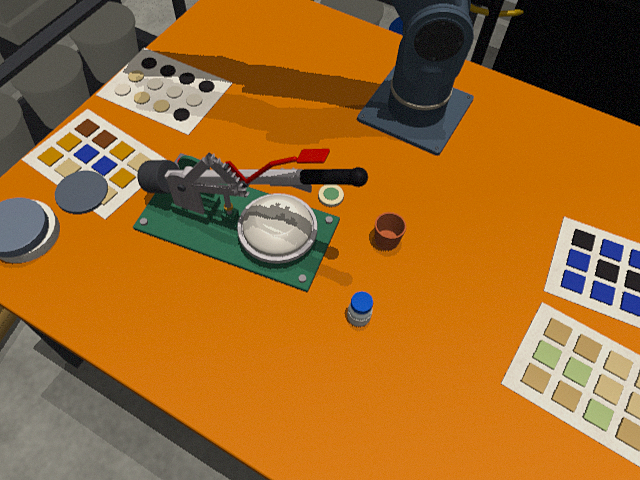

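View pics/top0.png

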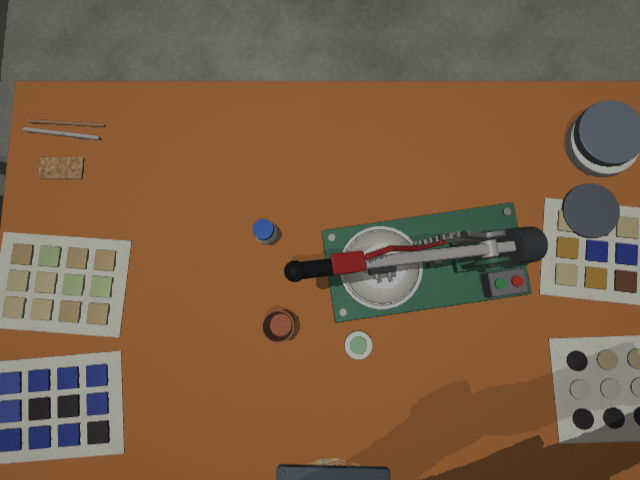

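The scene picture shows the raised arm with the red pad at (313,155) and the ball grip at (360,177). In the top picture the pad is at (348,262) and the ball at (293,271), with the base plate tilted about 6°. The disc, cup and jar stand clear of it. Next I'll work out the machine frame.

```bash
cat > m.py <<'E'
from h import *
n="top"; im,d=ctrl.snapshot(n); W=world(n,d); hsv=cv2.cvtColor(im,cv2.COLOR_RGB2HSV)
K,R,t=cam(n)
g=((hsv[...,0]>60)&(hsv[...,0]<95)&(hsv[...,1]>90)&(abs(W[...,2]-12)<8)&(d>0))
k,l,s,c=cv2.connectedComponentsWithStats(g.astype(np.uint8)); 
ok=np.isin(l,[i for i in range(1,k) if s[i,4]>150])
P=W[ok][:,:2]; r=cv2.minAreaRect(P.astype(np.float32)); print("plate",r)
b=cv2.boxPoints(r); e=[b[1]-b[0],b[2]-b[1]]; y=max(e,key=np.linalg.norm); y=y/np.linalg.norm(y); y*=np.sign(y[1]); print("machine y",y)
m=((hsv[...,0]<6)|(hsv[...,0]>174))&(hsv[...,1]>150)&(hsv[...,2]>80)&(W[...,2]>120)
Q=W[m]; a=Q[:,:2]@y; out=Q[a>a.max()-50]
cen=(out.max(0)+out.min(0))/2; sl=np.polyfit(out[:,:2]@y,out[:,2],1)[0]
print("pad",cen,"along",(out[:,:2]@y).min(),a.max(),"slope rad",np.arctan(sl))
w=(hsv[...,1]<60)&(abs(W[...,2]-70)<25)&(np.linalg.norm(W[...,:2]-cen[:2]+60*y,axis=-1)<150)
print("mould/wheel centre", cv2.minEnclosingCircle(W[w][:,:2].astype(np.float32)))
# theta from pad height
f=lambda th:125+330*np.sin(th)+56*np.cos(th)
th=np.linspace(0,.62,621); th0=th[np.argmin(abs(f(th)-cen[2]))]; print("theta",th0)
piv=cen[:2]-y*(330*np.cos(th0)-56*np.sin(th0)); print("pivot",piv,"wheel",piv+200*y)
s=ctrl.state(); T=np.array(s["eef_rot"]); p=np.array(s["tool_pos"])
print("to pad (tool, units)",T.T@(cen-p)/40, "yaw", np.degrees(np.arctan2(*(T[:2,1][::-1])))-np.degrees(np.arctan2(-y[1],-y[0])))
E
python3 m.py
```

```text
plate ((535.9306030273438, -192.88096618652344), (196.33401489257812, 416.28948974609375), 9.060102462768555)
machine y [-0.15747042  0.9875237 ]
pad [486.57011155 -16.53937782 674.91976962] along -117.38530939163391 -67.40418379352663 slope rad 0.9194791852000861
mould/wheel centre ((519.9070434570312, -108.99839782714844), 99.56515502929688)
theta 0.62
pivot [ 523.73973209 -249.63636379] wheel [492.24564869 -52.13163356]
to pad (tool, units) [ 11.25741882 -12.25578252 -11.09209218] yaw 11.326801550937134
```

```bash
python3 -m pendant '0 0 0 0 0 -0.9 1; 0 0 0 0 0 -1.8 0; 0 0 0 0 0 -2.7 0; 0 0 0 0 0 -3.6 0; 0 0 0 0 0 -4.5 0; 0 0 0 0 0 -4.9 0; 0 0 0 0 0 -4.9 0' 20
```

```text
time_s: 0.73
tool_pos: [235.4, -633.7, 432.0]
eef_rot: [[0.937, 0.348, 0.003], [0.348, -0.937, -0.006], [0.0, 0.007, -1.0]]
contact_force: [-0.2, -0.9, 0.7]
opening: 0.145
grasp_force: 0.0
```

Ignoring the zero-depth pixels that spoiled the pad fit, the first reading gives pad centre ≈ (508,-20,317). That puts the arm at θ≈0.45, machine y at (-0.157,0.988) and the pivot at ≈ (551,-290), which agrees with the plate centre. I'll move over the pad.

```bash
python3 -m pendant '0 0 0.1 0.3 -0.31 0 0; 0 0 0.3 0.9 -0.92 0 0; 0 0 0.5 1.6 -1.64 0 0; 0 0 0.7 2.3 -2.35 0 0; 0 0 0.9 3 -3.07 0 0; 0 0 1.1 3.7 -3.79 0 0; 0 0 1.3 4.4 -4.5 0 0; 0 0 1.5 5.1 -5.22 0 0; 0 0 1.7 5.8 -5.94 0 0; 0 0 1.89 6.5 -6.65 0 0; 0 0 1.89 7.0 -7.17 0 0; 0 0 1.89 7.2 -7.37 0 0'
```

```text
time_s: 1.73
tool_pos: [404.0, -251.2, 426.9]
eef_rot: [[0.987, 0.163, 0.0], [0.163, -0.987, 0.002], [0.0, -0.002, -1.0]]
contact_force: [1.2, 0.0, -0.1]
opening: 0.001
grasp_force: 0.0
```

```bash
python3 -m pendant '0 0 0 0.3 -0.45 0 0; 0 0 0 0.8 -1.21 0 0; 0 0 0 1.3 -1.97 0 0; 0 0 0 1.8 -2.73 0 0; 0 0 0 2.3 -3.49 0 0; 0 0 0 2.8 -4.24 0 0; 0 0 0 3.2 -4.85 0 0; 0 0 0 3.4 -5.15 0.2 0; 0 0 0 3.49 -5.29 0.6 0; 0 0 0 3.49 -5.29 1.1 0; 0 0 0 3.49 -5.29 1.4 0; 0 0 0 3.49 -5.29 1.5 0'
python3 - <<'E'
from h import *
im,d=ctrl.snapshot("scene"); cv2.imwrite("pics/s1.png",cv2.resize(im[90:250,180:420,::-1],(720,480)))
im,d=ctrl.snapshot("top"); cv2.imwrite("pics/t1.png",cv2.resize(im[180:340,240:480,::-1],(720,480)))
print(ctrl.state()["tool_pos"],ctrl.state()["contact_force"])
E
```

```text
time_s: 2.73
tool_pos: [505.8, -25.1, 364.6]
eef_rot: [[0.987, 0.158, -0.004], [0.158, -0.987, -0.0], [-0.004, -0.001, -1.0]]
contact_force: [0.2, 0.0, -0.3]
opening: 0.001
grasp_force: 0.0
[506.44078753 -25.30123901 366.40808994] [-0.82068366  0.03876242  1.70036366]
```

View pics/s1.png

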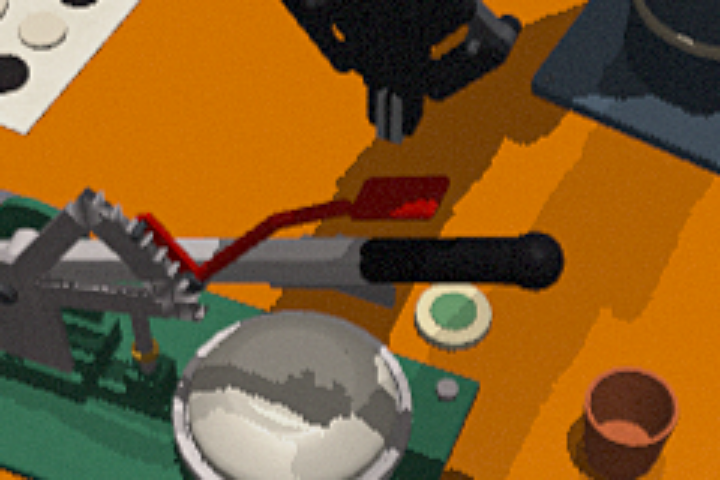

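The fingertips hang right over the pad, which is at (400,198) in the crop, and everything else is untouched. I'll press slowly along the lever's arc.

```bash
python3 -m pendant '0 0 0 0.07 -0.03 0.4 0; 0 0 0 0.07 -0.05 0.7 0; 0 0 0 0.07 -0.05 0.85 0; 0 0 0 0.07 -0.05 0.95 0; 0 0 0 0.07 -0.08 1.05 0; 0 0 0 0.07 -0.15 1.15 0; 0 0 0 0.07 -0.23 1.25 0; 0 0 0 0.07 -0.31 1.35 0; 0 0 0 0.07 -0.39 1.45 0; 0 0 0 0.07 -0.47 1.55 0; 0 0 0 0.07 -0.55 1.65 0; 0 0 0 0.07 -0.6 1.7 0'
python3 - <<'E'
from h import *
im,d=ctrl.snapshot("scene"); cv2.imwrite("pics/s2.png",cv2.resize(im[90:250,180:420,::-1],(720,480)))
print(ctrl.state()["tool_pos"],ctrl.state()["contact_force"])
E
```

```text
time_s: 3.83
tool_pos: [506.0, -0.9, 298.8]
eef_rot: [[0.988, 0.157, 0.0], [0.157, -0.988, -0.0], [0.0, 0.0, -1.0]]
contact_force: [1.0, -2.7, 2.6]
opening: -0.001
grasp_force: 1.7
[505.89572087  -0.60611388 298.66225756] [ 1.0222044  -2.32038596  3.14828995]
```

View pics/s2.png

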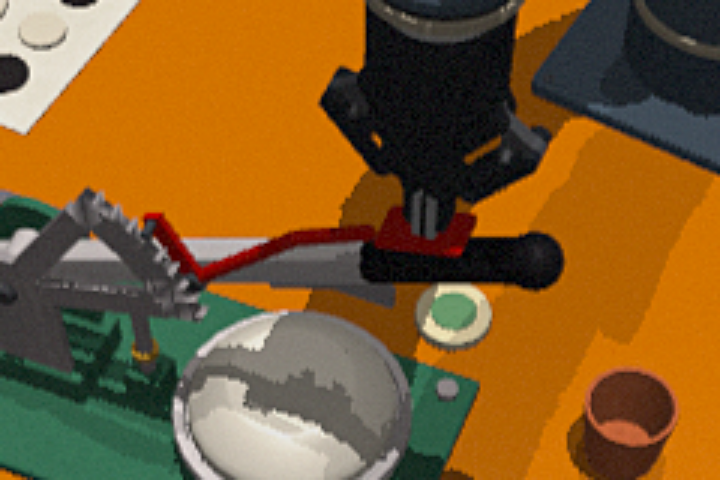

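The picture shows the pawl tail swung off the teeth at (155,220) and the pad almost down on the grip at (425,235), with the arm still up. Now I'll push the arm down steadily along its arc.

```bash
python3 -m pendant '0 0 0 0 -0.03 0.06 0; 0 0 0 0 -0.07 0.13 0; 0 0 0 0 -0.11 0.21 0; 0 0 0 0 -0.15 0.3 0; 0 0 0 0 -0.19 0.39 0; 0 0 0 0 -0.23 0.48 0; 0 0 0 0 -0.27 0.57 0; 0 0 0 0 -0.31 0.66 0; 0 0 0 0 -0.35 0.75 0; 0 0 0 0 -0.39 0.84 0; 0 0 0 0 -0.43 0.93 0; 0 0 0 0 -0.47 1.02 0'
```

```text
time_s: 4.88
tool_pos: [503.0, 18.9, 258.8]
eef_rot: [[0.987, 0.158, 0.001], [0.158, -0.987, 0.001], [0.001, -0.001, -1.0]]
contact_force: [-2.5, 2.2, 9.5]
opening: 0.006
grasp_force: 4.5
```

```bash
python3 -m pendant '0 0 0 0 -0.03 0.09 0; 0 0 0 0 -0.06 0.18 0; 0 0 0 0 -0.09 0.27 0; 0 0 0 0 -0.12 0.36 0; 0 0 0 0 -0.15 0.45 0; 0 0 0 0 -0.18 0.54 0; 0 0 0 0 -0.2 0.63 0; 0 0 0 0 -0.23 0.72 0; 0 0 0 0 -0.25 0.81 0; 0 0 0 0 -0.28 0.9 0; 0 0 0 0 -0.3 0.99 0; 0 0 0 0 -0.32 1.08 0'
```

```text
time_s: 5.88
tool_pos: [501.0, 32.8, 215.7]
eef_rot: [[0.987, 0.159, 0.001], [0.159, -0.987, 0.003], [0.001, -0.003, -1.0]]
contact_force: [-2.2, 6.4, 9.8]
opening: -0.001
grasp_force: 5.0
```

```bash
python3 -m pendant '0 0 0 0 -0.04 0.09 0; 0 0 0 0 -0.07 0.18 0; 0 0 0 0 -0.1 0.27 0; 0 0 0 0 -0.13 0.36 0; 0 0 0 0 -0.15 0.45 0; 0 0 0 0 -0.17 0.54 0; 0 0 0 0 -0.19 0.63 0; 0 0 0 0 -0.21 0.72 0; 0 0 0 0 -0.23 0.81 0; 0 0 0 0 -0.24 0.9 0; 0 0 0 0 -0.25 0.99 0; 0 0 0 0 -0.26 1.08 0'
```

```text
time_s: 6.88
tool_pos: [499.6, 41.7, 172.3]
eef_rot: [[0.987, 0.158, 0.001], [0.158, -0.987, 0.001], [0.001, -0.001, -1.0]]
contact_force: [-0.9, 2.4, 8.6]
opening: -0.005
grasp_force: 4.4
```

```bash
python3 -m pendant '0 0 0 0 -0.01 0.07 0; 0 0 0 0 -0.02 0.13 0; 0 0 0 0 -0.03 0.18 0; 0 0 0 0 -0.03 0.22 0; 0 0 0 0 -0.04 0.26 0; 0 0 0 0 -0.04 0.3 0; 0 0 0 0 -0.05 0.33 0; 0 0 0 0 -0.05 0.36 0; 0 0 0 0 -0.05 0.39 0; 0 0 0 0 -0.06 0.41 0; 0 0 0 0 -0.06 0.43 0; 0 0 0 0 -0.06 0.45 0'
```

```text
time_s: 7.88
tool_pos: [499.2, 43.8, 154.4]
eef_rot: [[0.987, 0.158, 0.001], [0.158, -0.987, 0.001], [0.001, -0.001, -1.0]]
contact_force: [-0.5, 0.8, 8.6]
opening: -0.004
grasp_force: 4.1
```

```bash
python3 -m pendant '0 0 0 0 0 0.02 0; 0 0 0 0 0 0.04 0; 0 0 0 0 0 0.06 0; 0 0 0 0 0 0.08 0; 0 0 0 0 0 0.1 0; 0 0 0 0 0 0.1 0'
```

```text
time_s: 8.38
tool_pos: [499.2, 44.1, 150.3]
eef_rot: [[0.987, 0.158, 0.001], [0.158, -0.987, 0.001], [0.001, -0.001, -1.0]]
contact_force: [-0.6, 1.0, 7.0]
opening: -0.0
grasp_force: 3.8
```

```bash
python3 -m pendant '0 0 0 0 0 0.02 0; 0 0 0 0 0 0.04 0; 0 0 0 0 0 0.06 0; 0 0 0 0 0 0.06 0'
```

```text
time_s: 8.72
tool_pos: [499.2, 44.2, 148.0]
eef_rot: [[0.987, 0.158, 0.001], [0.158, -0.987, 0.002], [0.001, -0.001, -1.0]]
contact_force: [-1.8, 2.9, 9.8]
opening: -0.0
grasp_force: 5.0
```

```bash
python3 -m pendant '0 0 0 0 0 0.02 0; 0 0 0 0 0 0.04 0; 0 0 0 0 0 0.04 0'
```

```text
time_s: 8.97
tool_pos: [499.3, 44.3, 147.2]
eef_rot: [[0.987, 0.158, 0.001], [0.158, -0.987, 0.001], [0.002, -0.001, -1.0]]
contact_force: [-3.7, 2.2, 19.5]
opening: 0.001
grasp_force: 10.0
```

The force rose to 19.5 N with almost no further travel, so it looks like the stop. I'll check before releasing.

Run:
```python
from h import *
im,d=ctrl.snapshot("scene"); W=world("scene",d); cv2.imwrite("pics/s3.png",cv2.resize(im[90:290,160:460,::-1],(750,500)))
hsv=cv2.cvtColor(im,cv2.COLOR_RGB2HSV)
o=W[...,:2]-[551,-290]; u=o@[-.157,.988]; v=o@[.988,.157]
for a,b in((60,140),(290,310),(360,380),(385,405)):
    m=(d>0)&(u>a)&(u<b)&(abs(v)<15)&(W[...,2]>100)&(W[...,2]<170)&(hsv[...,1]<90); print(a,m.sum(),np.percentile(W[m][:,2],[50,90,97]).round(1) if m.any() else 0)
print(ctrl.state()["contact_force"])
```

```text
60 151 [125.2 137.3 139.3]
290 19 [132.8 138.2 138.3]
360 32 [135.3 138.1 139.4]
385 76 [138.5 141.7 143.3]
[-3.63381986  2.88196456 19.17559655]
```

View pics/s3.png

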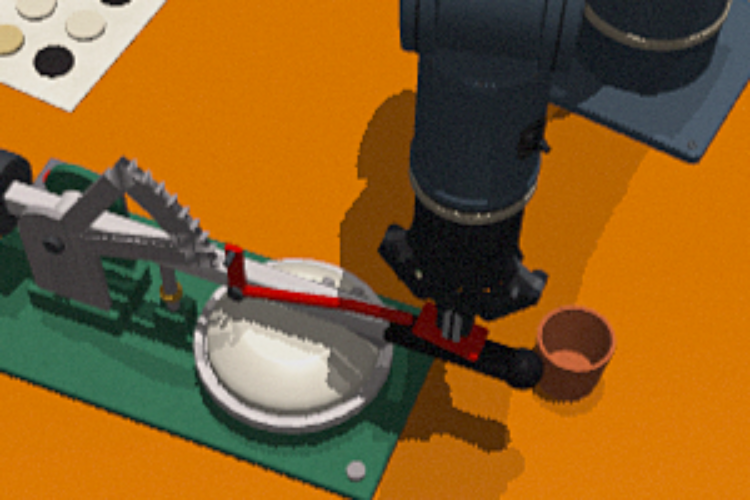

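The arm is level, its top at 138–139 mm from the column to the grip, and the pawl tail is clear at (235,265). Cup and mould are undisturbed. I'll ease off following the lever's return, then lift clear.

```bash
python3 -m pendant '0 0 0 0 0 -0.04 0; 0 0 0 0 0.02 -0.12 0; 0 0 0 0 0.05 -0.24 0; 0 0 0 0 0.09 -0.38 0; 0 0 0 0 0.13 -0.53 0; 0 0 0 0 0.16 -0.68 0; 0 0 0 0 0.18 -0.83 0; 0 0 0 0 0.19 -1.0 0; 0 0 0 0 0.19 -1.4 0; 0 0 0 0 0.19 -2.1 0; 0 0 0 0 0.19 -2.9 0; 0 0 0 0 0.19 -3.7 0'
python3 -m pendant '0 0 0 -0.4 0 -0.3 0; 0 0 0 -0.9 0 -0.5 0; 0 0 0 -1.4 0 -0.5 0; 0 0 0 -1.6 0 -0.5 0; 0 0 0 -1.6 0 -0.5 0; 0 0 0 -1.6 0 -0.5 0'
python3 - <<'E'
from h import *
im,d=ctrl.snapshot("scene"); W=world("scene",d); cv2.imwrite("pics/s4.png",cv2.resize(im[90:290,160:460,::-1],(750,500)))
hsv=cv2.cvtColor(im,cv2.COLOR_RGB2HSV)
m=((hsv[...,0]<6)|(hsv[...,0]>174))&(hsv[...,1]>150)&(hsv[...,2]>80)&(d>0)
o=W[...,:2]-[551,-290]; u=o@[-.157,.988]; v=o@[.988,.157]
k=m&(u>310)&(u<350)&(abs(v)<12)&(W[...,2]>130); print("pad z",np.median(W[k],0),k.sum())
for a,b in((60,140),(290,310),(360,380),(385,405)):
    k=(d>0)&(u>a)&(u<b)&(abs(v)<15)&(W[...,2]>100)&(W[...,2]<170)&(hsv[...,1]<90); print(a,np.percentile(W[k][:,2],[50,90,97]).round(1))
print(ctrl.state()["contact_force"])
E
```

```text
time_s: 10.02
tool_pos: [499.2, 34.5, 295.2]
eef_rot: [[0.988, 0.156, -0.002], [0.156, -0.988, -0.001], [-0.002, 0.0, -1.0]]
contact_force: [-0.0, 0.4, -0.3]
opening: 0.001
grasp_force: 0.0
time_s: 10.52
tool_pos: [437.2, 24.9, 314.2]
eef_rot: [[0.988, 0.157, 0.0], [0.157, -0.988, -0.0], [0.0, 0.0, -1.0]]
contact_force: [-0.1, 0.2, 0.3]
opening: 0.004
grasp_force: 0.0
pad z [499.52427228  35.84084901 180.60515624] 207
60 [125.7 136.2 137.6]
290 [136.2 138.7 140.2]
360 [136.3 138.9 140.6]
385 [138.3 141.3 142.9]
[0.05633372 0.3717866  0.52411084]
```

View pics/s4.png

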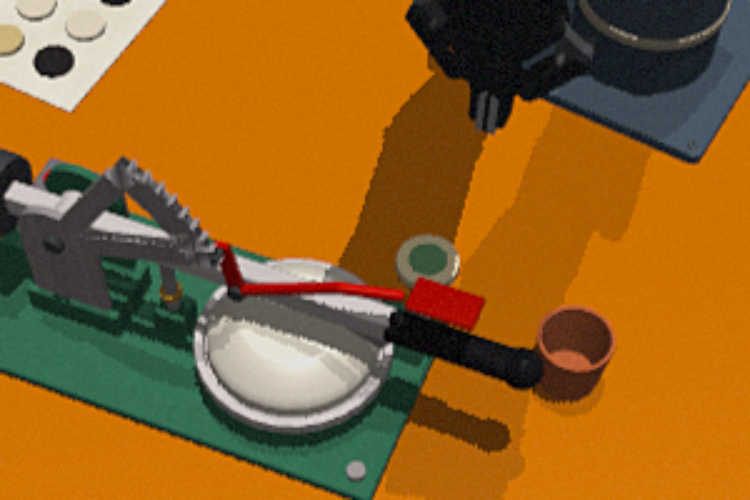

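The arm is down and the pawl has sprung back in: the pad top is at 180.6 mm against 180 expected, and the tail is at the quadrant (225,260). The robot is clear, so I'll hand the job in.

```bash
python3 -c "from workcell import ctrl; print(ctrl.close_job())"
```

```text
the job is handed in; nothing more can be done
None
```

The profile arm is fully down on its stop with the pawl sprung back in, the robot is clear, nothing else was touched, and the job was handed in at about 10.6 s.

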